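Shuffle the vial block round the tray and seat it on the stop

ROBOT

A 6-joint arm with a two-finger parallel gripper is mounted at the origin on a cart in front of the work surface, level with it; the furniture and walls round the work are solid. World frame = base frame: x ahead of the robot, y to its left, z up, the work surface at z = 0. Lengths are in m, angles in rad, forces in N, time in s.
With the tool pointing down it reaches from about 0.225 to 0.875 m from the base axis. Payload 3.4 kg.
Tool frame: the origin (TCP) lies at the very end of the fingers, on their centre line; the grasp point (between the pads) lies 19 mm behind it; x points along the fingers, z is the direction in which the jaws open and shut, and the axes are right-handed (so a half turn about x gives the same grasp; the last joint's range is limited). The gripper opens to 85 mm and grips with 20 to 120 N. Pads are 22 mm wide; open, the fingers measure 114 mm over their backs; the gripper's body (76 mm by 85 mm) begins 54 mm behind the grasp point. The pads swing forward as they close: fully open they stand 13 mm farther back than shut.
Start: joints at [1.05, 0.276, 1.505, -0, 1.361, -0.121], TCP at [0.224, 0.53, 0.231] pointing down, gripper open.
Joint ranges: [-2.89, 2.89], [-0.75, 2.08], [0.22, 2.7], [-1.18, 4.32], [0.11, 2.71], [-2.7, 2.7]. Speed limits (rad/s): [2.57, 2.57, 3.14, 3.14, 3.14, 3.14].

INTERFACE

Orientations are given as a unit quaternion [x, y, z, w].
In Python, from plant import bot, vision, job gives the robot as it stands. The module is installed in compiled form; this text tells all that it offers.
- The arm moves only by the tool carry_out, never from a script. Its argument "plan" is a list of rows, each a list of 2 entries, a list of its own where there are three numbers: the shift along the tool's x, y, z in m, then the turn, a rotation vector about the tool's x, y, z in degrees. A call has 1 to 20 rows; each row shifts and turns the pose as measured when the row begins, along the tool's axes as they then stand; what a row does not reach is not made up. A row lasts 1/8 s, in which the tool goes at most 62.5 mm and 10.7 degrees, less where a joint would pass 70% of its speed; a pose out of reach is approached as far as the arm can. A call with a gripper value outside its range is refused whole. "gripper" is the opening, from 0 (shut) to 1 (fully open), set as the call begins (left out, the last holds). The fingers move at their own pace and stop on an object; "grip_force" is the grip in N (left out, the last holds). Time passes only in rows, so rows that do not move let the fingers close. It gives the time, the measured TCP pose, the force and the opening at its end, in the units of the state.
- bot.get_obs(): the state, without advancing time (a new reading comes with each control period).
- vision.snapshot(name): name is "scene" or "top" or "wrist"; returns the picture (384x512x3 uint8, blue, green, red); there is no depth.
- vision.camera_model(name): a dict with "fx", "fy", "cx", "cy" (pixels), "R" (3x3) and "t" (3): a world point X has camera coordinates R X + t; the wrist camera has in their place "mount" (4x4, takes a point from camera to tool coordinates, whose origin is the TCP and whose axes are the tool frame's). Camera axes: x right, y down, z forward; pixel columns grow to the right and rows downward; lengths in m; the calibration is good to about 2 mm. The wrist camera is an equidistant fisheye: a pixel r from the principal point sees the ray r / f radians off the axis. A picture is of the moment at which its call begins: read the wrist's pose just before it. camera_model takes no time and is no camera call.
- job.close_job(): hands the job in, once; it reports no verdict.
The state is a dict: "time_s": time; "joints": joint angles; "qd": joint speeds; "joint_efforts": joint torques, N m; "tcp_pos": TCP position; "ee_rot": TCP orientation; "force": force on the tool from outside, world axes, zero at the start; "ft_torque": the same for the moment, N m; "grip_width": finger opening in m.
Only numpy, scipy, OpenCV 4.12 (cv2) and the standard library are available. Lean on these libraries where they do the work, as an engineer would, in place of code of your own. Each camera call takes 0.05 s, during which the arm holds its last target. There are 200 camera calls.

TASK

Slide the three metal blocks about in the tray, one at a time and flat on the tray floor, until the block with the four vials is in the corner that has the adjustable stop. Press it against the stop's sprung pad with about 10 N for a moment, never 15 N or more, and leave it resting against the pad. Do not lift or tip any block, and leave the forceps and the dish beside the tray where they lie.

Things in the scene. Friction and masses are not known exactly. Their poses are not given: they have to be found in the camera images.
- tray: Fixed grey open tray. Origin: on the worktop, 7 mm this side of its middle; x towards the wall with the stop (away from the robot), y left, z up. Floor 8 mm up; inside x -82 to 96, y -74 to 74 mm; walls 8 mm thick, tops 20 mm up. Four places, no dividers, centred near x -43 or 34, y -37 or 37 mm; one is empty. Blocks slide along x or y, friction 1 to 2 N, 2 to 8 N when gripped or pressed down.
- empty_place (a point): Tray floor at the centre of the place that starts empty: x -43, y -37 mm in the tray's frame; axes as the tray. The vial block starts in one of the two places next to it (x -43, y 37 or x 34, y -37 mm), the slotted block in the other, the well block in the stop's place.
- stop_place (a point): Tray floor at the centre of the stop's corner place: x 34, y 37 mm in the tray's frame; axes as the tray. A block centred here stands just clear of the pad (2 to 24 mm) and passes it sideways; from here it goes along +x to meet the pad.
- stop: Fixed dark steel stop, 34 mm high, outside the tray's far wall. Origin: on the worktop at the wall's inner face, x 96, y 37 mm in the tray's frame; same axes. Its steel pad (22 mm wide, 16 to 34 mm up) sticks out 3 to 25 mm towards -x; how far differs each time and is not reported: feel for it. The pad is sprung: gives 1 mm per 6 N, up to 6 mm, returns slowly.
- vial_block_post (a point): Block to seat: metal, four glass vials fixed in its corners (12 mm across, 22 mm either way from the post, tops 52 mm above its underside), 70 x 70 mm, 28 mm high, about 0.6 kg, with an upright round grip post (16 mm across, 24 mm tall) mid-top. Point: on the post axis half-way up the post, 40 mm above the block's underside, 12 mm above its top face; x, y parallel to its sides. Fingers fit between the vials closing along x or y.
- slot_block_post (a point): Metal block with two long slots in its top, 70 x 70 mm, 28 mm high, about 0.6 kg, with an upright round grip post (16 mm across, 24 mm tall) mid-top. Point: on the post axis half-way up the post, 40 mm above the block's underside, 12 mm above its top face; x, y parallel to its sides.
- well_block_post (a point): Metal block with four empty round wells, 20 mm wide, in its top, 70 x 70 mm, 28 mm high, about 0.6 kg, with an upright round grip post (16 mm across, 24 mm tall) mid-top. Point: on the post axis half-way up the post, 40 mm above the block's underside, 12 mm above its top face; x, y parallel to its sides.
- forceps: Steel forceps, 16 x 133 x 8 mm, lying loose left of the tray; leave alone. Origin: centre of underside.
- petri_dish: Clear round dish, 61 mm wide, 14 mm high, standing loose right of the tray; leave alone. Origin: centre of underside.

How it is judged:
On the way, in this order (a step that is already met when the one before it is completed fails the run):
1. the block with large wells has been slid out of the stop's corner ((y of well_block_post in the frame of tray below -0.028 m or x of well_block_post in the frame of tray below -0.028 m)), for 0.1 s.
2. the vial block, in the stop's corner, is pressed on the pad with 5 to 15 N (y of vial_block_post in the frame of tray above 0.031 m and x of vial_block_post in the frame of tray above 0.025 m and contact force between vial_block and stop between 5 and 15 N), for 0.2 s.
At the end, for the whole second after the job is handed in: The vial block stands in the stop's corner of the tray, its face within 2.5 mm of the pad; all three blocks are flat on the tray floor and at rest (y of vial_block_post in the frame of tray above 0.031 m and x of vial_block_post in the frame of tray above 0.025 m and linear speed of each of vial_block, slot_block, well_block below 0.01 m/s and angle between each of vial_block_post, slot_block_post, well_block_post's own z axis and vertical below 0.05 rad and z of each of vial_block_post, slot_block_post, well_block_post in the frame of tray below 0.052 m and x of vial_block_post in the frame of pad_face above -0.0375 m); the robot touches nothing.
It fails at once if the stop takes 15 N or more (contact force between stop and anything else above 15 N).
It fails at once if a block is lifted or tipped more than 6 mm / 0.15 rad (z of any of vial_block_post, slot_block_post, well_block_post in the frame of tray above 0.054 m or angle between any of vial_block_post, slot_block_post, well_block_post's own z axis and vertical above 0.15 rad).
It fails at once if the forceps moved more than 20 mm (distance of forceps from where it was at the start of the episode above 0.02 m).
It fails at once if the dish moved more than 20 mm (distance of petri_dish from where it was at the start of the episode above 0.02 m).
It also fails if it takes over 67 s, if anything falls off the work surface, if the arm or the gripper's body presses on something with over 40 N, if the wrist force passes 120 N, or if a joint passes its speed limit or range.

## Working session

There is one attempt and no reset: what is moved stays moved. The work goes in short steps, Python scripts to look and compute and a tool call to move; the robot and the scene stay as the last step left them, time stands still between calls to the robot, and variables do not carry over. Pictures are saved under pics/ and viewed, about 8 in all and at most 12, crops included, and the job is handed in when it is done.

Besides the shell and the picture viewer there is one more tool, called after "Emit:" as name([rows], argument=value, ...), one row to a line, values as JSON. carry_out: Moves the arm, as the interface text tells. Its arguments: {"type":"object","properties":{"plan":{"type":"array","items":{"type":"array"}},"gripper":{"type":"number"},"grip_force":{"type":"number"}},"required":["plan"]}

```bash
mkdir -p pics; python3 - <<'E'
from plant import bot,vision
import cv2,numpy as np
np.set_printoptions(precision=4,suppress=True)
o=bot.get_obs()
for k,v in o.items(): print(k,v)
for n in("top","scene"):
    cv2.imwrite(f"pics/{n}0.png",vision.snapshot(n)); print(n,vision.camera_model(n))
print(vision.camera_model("wrist"))
E
```

```text
time_s 0.0
joints [ 1.05    0.2766  1.5062 -0.      1.3607 -0.121 ]
qd [ 0.0005 -0.0012  0.0002  0.0011 -0.0003 -0.0002]
joint_efforts [ -0.0007 -41.6774 -24.5808  -0.       0.0107  -0.    ]
tcp_pos [0.2235 0.5292 0.2304]
ee_rot [-0.3911  0.5899  0.3905  0.5887]
force [-0.1365 -0.2882  0.4576]
ft_torque [-0.0063 -0.081  -0.0089]
grip_width 0.08551464772426429
top {'fx': 353.2214866598462, 'fy': 353.2214866598462, 'cx': 263.8095896382093, 'cy': 187.8889052681758, 'R': array([[ 0.0046, -0.9997,  0.0219],
       [-0.999 , -0.0056, -0.0438],
       [ 0.0439, -0.0217, -0.9988]]), 't': array([0.0341, 0.588 , 0.9008])}
scene {'fx': 419.1488463681394, 'fy': 419.1488463681394, 'cx': 257.50361906816454, 'cy': 192.79530670529618, 'R': array([[ 0.5238, -0.8516,  0.0203],
       [-0.3597, -0.2428, -0.9009],
       [ 0.7722,  0.4646, -0.4335]]), 't': array([-0.2916,  0.2853,  0.4079])}
{'fx': 297.3186396354542, 'fy': 297.3186396354542, 'cx': 261.1810203925089, 'cy': 188.32797350913035, 'mount': array([[-0.0003, -0.2689,  0.9632, -0.1413],
       [ 0.0004, -0.9632, -0.2689,  0.0689],
       [ 1.    ,  0.0003,  0.0004,  0.0002],
       [ 0.    ,  0.    ,  0.    ,  1.    ]])}
```

View pics/top0.png

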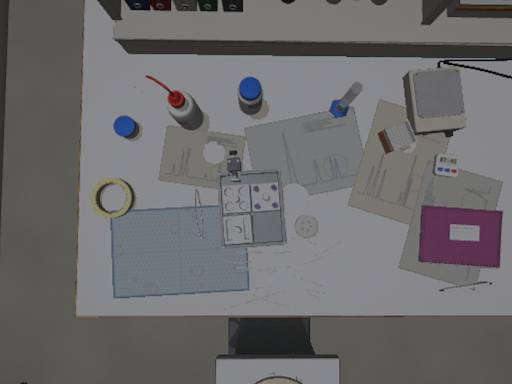

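View pics/scene0.png

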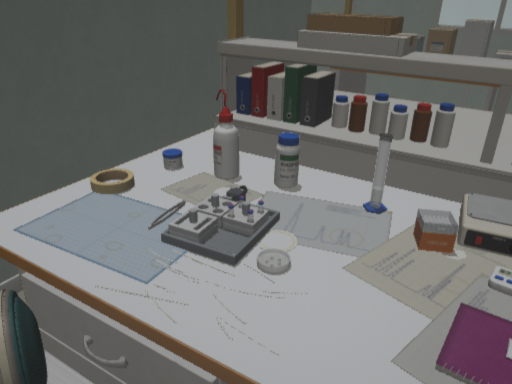

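The top view shows the tray around (252,208). The well block is far left at (237,199), next to the stop at (234,165). The vial block is far right at (265,197), the slot block near left at (238,230), and the near-right place is empty. So the order is slot right, well toward the robot, then vial left and forward.

```bash
cat > h.py <<'E'
from plant import bot,vision
import cv2,numpy as np
from scipy.spatial.transform import Rotation as Ro
np.set_printoptions(precision=4,suppress=True)
def ray(name,px,obs=None):
    c=vision.camera_model(name); u=(px[0]-c["cx"])/c["fx"]; v=(px[1]-c["cy"])/c["fy"]
    if name!="wrist": return -c["R"].T@c["t"], c["R"].T@np.array([u,v,1])
    r=np.hypot(u,v); d=np.array([u*np.sin(r)/r,v*np.sin(r)/r,np.cos(r)])
    M=c["mount"]; R=Ro.from_quat(obs["ee_rot"]).as_matrix()
    return obs["tcp_pos"]+R@M[:3,3], R@M[:3,:3]@d
def plane(name,px,z,obs=None):
    o,d=ray(name,px,obs); return o+d*(z-o[2])/d[2]
def shift(o,target): # world target -> tool-frame shift
    return Ro.from_quat(o["ee_rot"]).inv().apply(np.array(target)-o["tcp_pos"])
E
python3 - <<'E'
from h import *
o=bot.get_obs()
for n,p,z in[("FL",(220,172),.02),("FR",(281,171),.02),("NR",(285,246),.02),("NL",(222,247),.02),("well",(237,199),.06),("vial",(266,197),.06),("slot",(239,230),.06),("stop",(234,165),.034)]:
    print(n,plane("top",p,z))
print(Ro.from_quat(o["ee_rot"]).as_matrix())
im=cv2.imread("pics/top0.png")[150:260,190:330]
cv2.imwrite("pics/topc.png",cv2.resize(im,None,fx=5,fy=5,interpolation=cv2.INTER_CUBIC))
E
```

```text
FL [0.6276 0.1497 0.02  ]
FR [ 0.6312 -0.0068  0.02  ]
NR [ 0.4395 -0.0175  0.02  ]
NL [0.4366 0.1428 0.02  ]
well [0.5582 0.1035 0.06  ]
vial [0.5634 0.0327 0.06  ]
slot [0.4828 0.0981 0.06  ]
stop [0.6443 0.1132 0.034 ]
[[-0.0009 -0.9211  0.3893]
 [-0.0014  0.3893  0.9211]
 [-1.      0.0002 -0.0016]]
```

View pics/topc.png

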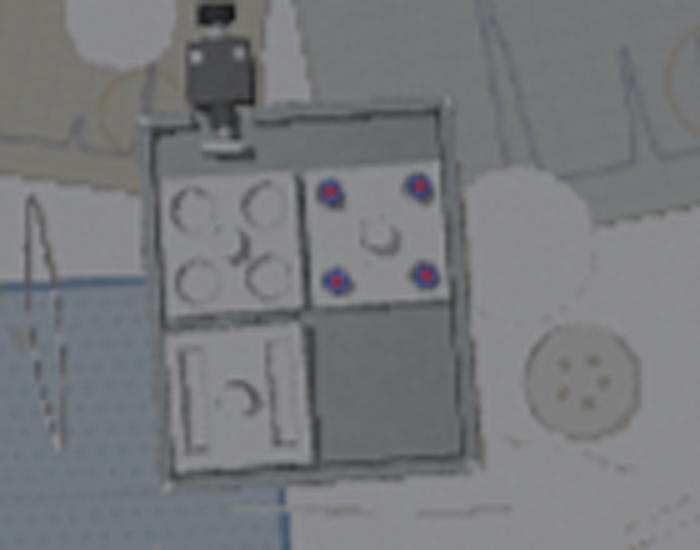

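```bash
cat >> h.py <<'E'
def crop(p): return ((p[0]+.5)/5-.5+190,(p[1]+.5)/5-.5+150)
E
python3 - <<'E'
from h import *
o=bot.get_obs()
c=[plane("top",crop(p),.02)[:2] for p in[(143,119),(450,100),(477,468),(167,487)]]
tc=np.mean(c,0); ex=(c[0]+c[1]-c[2]-c[3]); yaw1=np.arctan2(ex[1],ex[0]); ey=c[0]+c[3]-c[1]-c[2]; yaw2=np.arctan2(-ey[0],ey[1])
print("centre",tc,np.degrees([yaw1,yaw2]),np.linalg.norm(ex)/2,np.linalg.norm(ey)/2)
v=np.array([plane("top",crop(p),.06)[:2] for p in[(331,191),(420,187),(427,275),(337,281)]]); print("vialpost",v.mean(0))
y=(yaw1+yaw2)/2; R=np.array([[np.cos(y),-np.sin(y)],[np.sin(y),np.cos(y)]])
T=tc-R@[.007,0]
for n,q in dict(T=(0,0),slot=(-.043,.037),empty=(-.043,-.037),well=(.034,.037),vial=(.034,-.037)).items(): print(n,T+R@q)
p=tc+R@[-.0,0]
print("shift above",shift(o,[*p,.26]))
E
```

```text
centre [0.5355 0.0685] [4.3198 3.7688] 0.1883035611480452 0.15790047102802188
vialpost [0.5651 0.0342]
T [0.5285 0.068 ]
slot [0.483  0.1019]
empty [0.4882 0.028 ]
well [0.5598 0.1073]
vial [0.565  0.0335]
shift above [-0.0291 -0.4667 -0.303 ]
```

Emit:
carry_out([
  [[0,-0.047,-0.03],[0,0,0]],
  [[0,-0.047,-0.03],[0,0,0]],
  [[0,-0.047,-0.03],[0,0,0]],
  [[0,-0.047,-0.03],[0,0,0]],
  [[0,-0.047,-0.03],[0,0,0]],
  [[0,-0.047,-0.03],[0,0,0]],
  [[0,-0.047,-0.03],[0,0,0]],
  [[0,-0.047,-0.03],[0,0,0]],
  [[0,-0.047,-0.03],[0,0,0]],
  [[0,-0.047,-0.03],[0,0,0]],
  [[0,0,0],[10.5,0,0]],
  [[0,0,0],[10.5,0,0]],
  [[0,0,0],[10.5,0,0]],
  [[0,0,0],[10.5,0,0]],
  [[0,0,0],[10.5,0,0]],
  [[0,0,0],[10.5,0,0]],
  [[0,0,0],[0,0,0]],
], gripper=0.5, grip_force=50)

```text
time_s: 2.22
tcp_pos: [0.5479, 0.0545, 0.2223]
ee_rot: [-0.02, 0.711, 0.018, 0.703]
force: [0.7, 0.1, 0.6]
grip_width: 0.0429
```

```bash
python3 - <<'E'
from h import *
o=bot.get_obs(); im=vision.snapshot("wrist")
print(o["tcp_pos"],o["grip_width"],o["joints"],o["force"]); print(Ro.from_quat(o["ee_rot"]).as_matrix())
cv2.imwrite("pics/w1.png",im); np.savez("w1.npz",p=o["tcp_pos"],q=o["ee_rot"])
E
```

```text
[0.5479 0.0545 0.2223] 0.04288550029860746 [-0.0254  0.2511  1.5628 -0.0028  1.3394 -0.079 ] [0.7274 0.098  0.5554]
[[-0.0117 -0.0542  0.9985]
 [-0.0024  0.9985  0.0542]
 [-0.9999 -0.0018 -0.0119]]
```

View pics/w1.png

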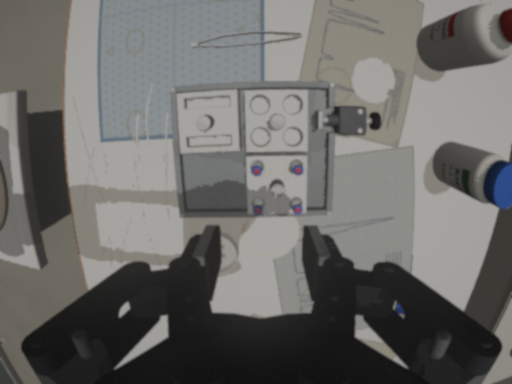

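The wrist view shows the post tops of the slot block at (204,122), the well block at (277,121) and the vial block at (277,186). The pad is at about (319,120).

```bash
python3 - <<'E'
from h import *
o=bot.get_obs()
P={n:plane("wrist",p,.06,o) for n,p in dict(slot=(204.5,121),well=(277,120),vial=(277,185)).items()}
for n in P: print(n,P[n])
print("pad",plane("wrist",(316.5,120),.034,o), "corners",*[plane("wrist",p,.02,o)[:2] for p in[(173,88),(334,82),(331,215),(180,216)]])
d=P["well"]-P["slot"]; print(np.degrees(np.arctan2(d[1],d[0])),np.linalg.norm(d))
print(np.degrees(np.arctan2(*Ro.from_quat(o["ee_rot"]).as_matrix()[[1,0],2])))
s=P["slot"]; print(shift(o,[s[0],s[1],.09]))
E
```

```text
slot [0.4842 0.1063 0.06  ]
well [0.5583 0.1107 0.06  ]
vial [0.5628 0.0427 0.06  ]
pad [0.6033 0.1129 0.034 ] corners [0.4364 0.1428] [0.6233 0.1589] [ 0.6358 -0.0028] [ 0.4454 -0.0158]
3.4003528288813922 0.07425516172261869
3.154424564373944
[ 0.1329  0.0555 -0.0592]
```

Emit:
carry_out([
  [[0,0.027,-0.03],[-0.85,-0.67,0]],
  [[0,0.027,-0.03],[0,0,0]],
  [[0.04,0,0],[0,0,0]],
  [[0.04,0,0],[0,0,0]],
  [[0.04,0,0],[0,0,0]],
  [[0,0,0],[0,0,0]],
])

```text
time_s: 3.02
tcp_pos: [0.4837, 0.1062, 0.1004]
ee_rot: [-0.031, 0.705, 0.031, 0.708]
force: [0.3, 0.3, -0.0]
grip_width: 0.0425
```

```bash
python3 - <<'E'
from h import *
o=bot.get_obs(); im=vision.snapshot("wrist")
print(o["tcp_pos"],o["grip_width"],o["force"]); print(Ro.from_quat(o["ee_rot"]).as_matrix())
cv2.imwrite("pics/w2.png",im)
for q in[(.4835,.104)]: print(shift(o,[*q,.042]))
E
```

```text
[0.4837 0.1062 0.1004] 0.04250680805757598 [ 0.2821  0.3097 -0.0071]
[[ 0.0035 -0.0875  0.9962]
 [-0.001   0.9962  0.0875]
 [-1.     -0.0013  0.0034]]
[ 0.0584 -0.0021 -0.0006]
```

View pics/w2.png

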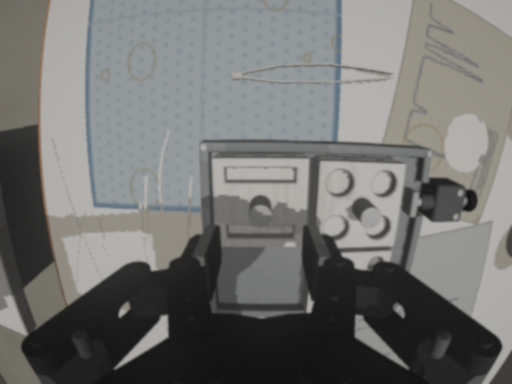

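```bash
python3 - <<'E'
from h import *
o=bot.get_obs()
for p,z in[((260,203),.06),((260,212),.06),((372,220),.06),((316,158),.036),((406,162),.036),((399,249),.036),((314,246),.036),((213,156),.036),((308,160),.036),((429,152),.02)]: print(p,plane("wrist",p,z,o))
im=cv2.imread("pics/w2.png")[140:260,200:440]; cv2.imwrite("pics/w2c.png",cv2.resize(im,None,fx=3.2,fy=3.2,interpolation=cv2.INTER_CUBIC))
E
```

```text
(260, 203) [0.4839 0.1137 0.06  ]
(260, 212) [0.4845 0.1075 0.06  ]
(372, 220) [0.563  0.1073 0.06  ]
(316, 158) [0.5217 0.1428 0.036 ]
(406, 162) [0.5942 0.1475 0.036 ]
(399, 249) [0.6061 0.0736 0.036 ]
(314, 246) [0.5301 0.0736 0.036 ]
(213, 156) [0.4484 0.1378 0.036 ]
(308, 160) [0.5161 0.1407 0.036 ]
(429, 152) [0.6248 0.1567 0.02  ]
```

View pics/w2c.png

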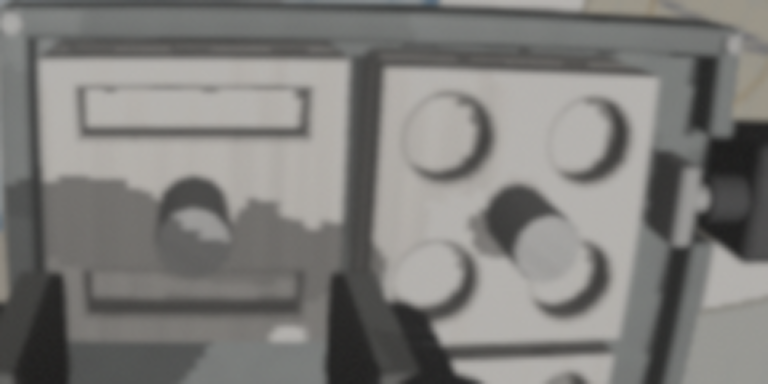

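Close crop: the slot post top is at (261,215), which puts the block at about (0.4847, 0.105). The well post top is at (372,218), about (0.562, 0.108). The slot block is between the fingers, so I'll descend and grip.

Emit:
carry_out([
  [[0.03,0,0],[0.5,0,0]],
  [[0.02,0,0],[0.3,0,0]],
  [[0.008,0,0],[0,0,0]],
  [[0.001,0,0],[0,0,0]],
])

```text
time_s: 3.58
tcp_pos: [0.494, 0.1068, 0.0493]
ee_rot: [-0.027, 0.698, 0.027, 0.715]
force: [0.3, 0.2, -0.1]
grip_width: 0.0427
```

Emit:
carry_out([
  [[0,0,0],[0,0,0]],
  [[0,0,0],[0,0,0]],
  [[0,0,0],[0,0,0]],
  [[0,0,0],[0,0,0]],
], gripper=0, grip_force=40)

```text
time_s: 4.08
tcp_pos: [0.4926, 0.1067, 0.0507]
ee_rot: [-0.028, 0.699, 0.027, 0.714]
force: [-1.3, -0.3, -1.6]
grip_width: 0.0134
```

```bash
cat >> h.py <<'E'
def st(*targets):
    o=bot.get_obs(); R=Ro.from_quat(o["ee_rot"]).as_matrix()
    print(o["time_s"],o["tcp_pos"],"F",o["force"],"M",o["ft_torque"],"g",o["grip_width"])
    # tool-frame turn to make x vertical and yaw 4.0 deg
    y=np.radians(4.0); W=np.array([[0,-np.sin(y),np.cos(y)],[0,np.cos(y),np.sin(y)],[-1,0,0]])
    print("turn",np.degrees(Ro.from_matrix(R.T@W).as_rotvec()))
    for t in targets: print("shift to",t,shift(o,t))
    return o
E
python3 - <<'E'
from h import *
st([.4845,.105,.042],[.4926,.1067,.042])
cv2.imwrite("pics/w3.png",vision.snapshot("wrist"))
E
```

```text
4.075 [0.4926 0.1067 0.0507] F [-1.2915 -0.2745 -1.5727] M [-0.0969  0.3208 -0.006 ] g 0.0134201688456127
turn [0.4467 1.2793 0.0686]
shift to [0.4845, 0.105, 0.042] [ 0.0086 -0.0011 -0.0085]
shift to [0.4926, 0.1067, 0.042] [ 0.0087 -0.     -0.0002]
```

View pics/w3.png

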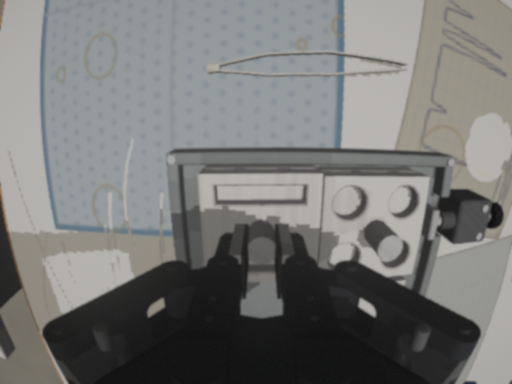

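The post is between the fingertips, and the block shifted a few mm toward +x. I'll reopen, level the tool, go lower and regrip.

Emit:
carry_out([
  [[0,0,0],[0,0,0]],
  [[0,0,0],[0,0,0]],
  [[0,0,0],[0.4,1.3,0]],
  [[0.005,0,0],[0,0,0]],
  [[0.003,0,0],[0,0,0]],
  [[0,0,0],[0,0,0]],
], gripper=0.4)

```text
time_s: 4.88
tcp_pos: [0.4965, 0.107, 0.0434]
ee_rot: [-0.025, 0.705, 0.024, 0.708]
force: [-0.0, -0.2, 0.7]
grip_width: 0.0341
```

```bash
python3 - <<'E'
from h import *
st([.4926,.1067,.042],[.4845,.105,.042])
E
```

```text
4.875 [0.4965 0.107  0.0434] F [-0.0421 -0.1924  0.7393] M [ 0.01    0.0708 -0.0202] g 0.034059950059766066
turn [0.0158 0.2927 0.0664]
shift to [0.4926, 0.1067, 0.042] [ 0.0013 -0.     -0.0039]
shift to [0.4845, 0.105, 0.042] [ 0.0013 -0.0011 -0.0121]
```

Emit:
carry_out([
  [[0.001,0,-0.007],[0,0.3,0]],
  [[0,0,0],[0,0,0]],
])

```text
time_s: 5.12
tcp_pos: [0.4885, 0.1064, 0.0421]
ee_rot: [-0.025, 0.707, 0.024, 0.706]
force: [-0.3, -0.4, 1.2]
grip_width: 0.0339
```

Emit:
carry_out([
  [[0,0,0],[0,0,0]],
  [[0,0,0],[0,0,0]],
  [[0,0,0],[0,0,0]],
  [[0,0,0],[0,0,0]],
], gripper=0, grip_force=40)

```text
time_s: 5.62
tcp_pos: [0.4895, 0.1065, 0.0426]
ee_rot: [-0.025, 0.706, 0.024, 0.707]
force: [-0.2, 0.9, 0.2]
grip_width: 0.014
```

```bash
python3 - <<'E'
from h import *
st([.4882,.028,.042])
E
```

```text
5.625 [0.4895 0.1065 0.0426] F [-0.159   0.8868  0.2299] M [-0.0022 -0.0076 -0.0185] g 0.01402105333094767
turn [0.0192 0.075  0.0684]
shift to [0.4882, 0.028, 0.042] [ 0.0007 -0.0782 -0.0068]
```

Emit:
carry_out([
  [[0,0,-0.004],[0,0,0]],
  [[0,-0.01,0],[0,0,0]],
  [[0,-0.012,0],[0,0,0]],
  [[0,-0.012,0],[0,0,0]],
  [[0,-0.012,0],[0,0,0]],
  [[0,0,0],[0,0,0]],
])

```text
time_s: 6.38
tcp_pos: [0.4885, 0.0569, 0.0426]
ee_rot: [-0.025, 0.706, 0.024, 0.707]
force: [0.0, -1.3, -0.3]
grip_width: 0.014
```

```bash
python3 - <<'E'
from h import *
st([.4882,.028,.042])
E
```

```text
6.375 [0.4885 0.0569 0.0426] F [ 0.0474 -1.3276 -0.2824] M [-0.1659 -0.0045  0.0108] g 0.01404558742023081
turn [-0.0214  0.0569  0.0463]
shift to [0.4882, 0.028, 0.042] [ 0.0006 -0.0288 -0.0023]
```

Emit:
carry_out([
  [[0,-0.012,-0.002],[0,0,0]],
  [[0,-0.009,0],[0,0,0]],
  [[0,-0.005,0],[0,0,0]],
  [[0,-0.002,0],[0,0,0]],
  [[0,0,0],[0,0,0]],
])

```text
time_s: 7.0
tcp_pos: [0.488, 0.0293, 0.0427]
ee_rot: [-0.022, 0.706, 0.025, 0.707]
force: [0.2, 1.7, -1.9]
grip_width: 0.0141
```

```bash
python3 - <<'E'
from h import *
st([.4882,.028,.042])
E
```

```text
7.0 [0.488  0.0293 0.0427] F [ 0.2467  1.6767 -1.9301] M [ 0.1895 -0.0526  0.0721] g 0.014132739216846145
turn [-0.2118  0.0498 -0.2621]
shift to [0.4882, 0.028, 0.042] [ 0.0007 -0.0013  0.0001]
```

The force flipped sign after 77 mm of travel, so the slot block is at the right wall. I'll release it, rise and go to the well block.

Emit:
carry_out([
  [[0,0,0],[0,0,0]],
  [[0,0,0],[0,0,0]],
  [[0,0,0],[0,0,0]],
  [[-0.02,0,0],[0,0,0]],
  [[-0.03,0,0],[0,0,0]],
  [[-0.005,0.04,0.035],[0,0,0]],
  [[0,0.035,0.035],[0,0,0]],
  [[0,0,0],[0,0,0]],
], gripper=0.45)

```text
time_s: 8.0
tcp_pos: [0.5548, 0.108, 0.0996]
ee_rot: [-0.023, 0.706, 0.024, 0.707]
force: [-0.9, 0.3, -0.5]
grip_width: 0.0389
```

```bash
python3 - <<'E'
from h import *
st([.561,.108,.07],[.561,.108,.042])
cv2.imwrite("pics/w4.png",vision.snapshot("wrist"))
E
```

```text
8.0 [0.5548 0.108  0.0996] F [-0.9189  0.3398 -0.4983] M [-0.0632  0.059   0.0098] g 0.03888432040547542
turn [-0.2085  0.0774 -0.0335]
shift to [0.561, 0.108, 0.07] [ 0.0296 -0.0004  0.0061]
shift to [0.561, 0.108, 0.042] [ 0.0576 -0.0004  0.0061]
```

View pics/w4.png

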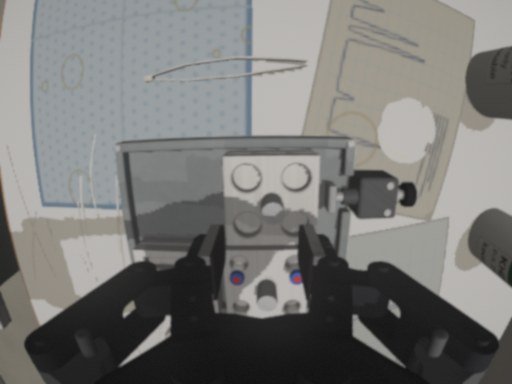

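The wrist view shows the slot block out of the near-left place. The well post is at about (270,207), 6 mm farther along +x, which agrees with the estimate.

Emit:
carry_out([
  [[0,0,0.006],[0,0,0]],
  [[0.02,0,0],[0,0,0]],
  [[0.02,0,0],[0,0,0]],
  [[0.01,0,0],[0,0,0]],
  [[0.004,0,0],[0,0,0]],
  [[0.001,0,0],[0,0,0]],
])

```text
time_s: 8.8
tcp_pos: [0.557, 0.1029, 0.043]
ee_rot: [-0.022, 0.708, 0.021, 0.706]
force: [-0.2, -0.5, -0.9]
grip_width: 0.0385
```

```bash
python3 - <<'E'
from h import *
st([.561,.108,.042])
E
```

```text
8.8 [0.557  0.1029 0.043 ] F [-0.2291 -0.4735 -0.8855] M [-0.015  -0.0075 -0.0048] g 0.03851675310930897
turn [-0.4713 -0.1792  0.1051]
shift to [0.561, 0.108, 0.042] [0.001  0.0049 0.0043]
```

Emit:
carry_out([
  [[0.001,0.005,0.0035],[0,0,0]],
  [[0,0,0],[0,0,0]],
])

```text
time_s: 9.05
tcp_pos: [0.5613, 0.1084, 0.043]
ee_rot: [-0.022, 0.707, 0.021, 0.706]
force: [0.6, -0.1, 0.6]
grip_width: 0.0383
```

Emit:
carry_out([
  [[0,0,0],[0,0,0]],
  [[0,0,0],[0,0,0]],
  [[0,0,0],[0,0,0]],
  [[0,0,0],[0,0,0]],
], gripper=0)

```text
time_s: 9.55
tcp_pos: [0.5619, 0.1087, 0.0436]
ee_rot: [-0.023, 0.707, 0.021, 0.707]
force: [0.7, -0.0, -0.1]
grip_width: 0.014
```

Emit:
carry_out([
  [[0,0,-0.008],[0,0,0]],
  [[0,0,-0.012],[0,0,0]],
  [[0,0,-0.012],[0,0,0]],
  [[0,0,-0.012],[0,0,0]],
  [[0,0,0],[0,0,0]],
])

```text
time_s: 10.18
tcp_pos: [0.514, 0.1057, 0.0436]
ee_rot: [-0.023, 0.707, 0.021, 0.707]
force: [-1.8, -0.4, 1.3]
grip_width: 0.014
```

```bash
python3 - <<'E'
from h import *
st([.484,.103,.042])
E
```

```text
10.175 [0.514  0.1057 0.0436] F [-1.8265 -0.4311  1.3055] M [-0.0337  0.2785  0.0174] g 0.014019943721867439
turn [-0.4531 -0.0024  0.1073]
shift to [0.484, 0.103, 0.042] [ 0.0016 -0.0008 -0.0301]
```

Emit:
carry_out([
  [[0,0,-0.012],[0,0,0]],
  [[0,0,-0.01],[0,0,0]],
  [[0,0,-0.006],[0,0,0]],
  [[0,0,-0.003],[0,0,0]],
  [[0,0,-0.001],[0,0,0]],
  [[0,0,0],[0,0,0]],
])

```text
time_s: 10.92
tcp_pos: [0.4807, 0.1036, 0.0436]
ee_rot: [-0.023, 0.706, 0.021, 0.707]
force: [1.1, -0.4, -0.9]
grip_width: 0.0142
```

```bash
python3 - <<'E'
from h import *
st([.484,.103,.042],[.564,.035,.1])
E
```

```text
10.925 [0.4807 0.1036 0.0436] F [ 1.1122 -0.4259 -0.8601] M [ 0.0045 -0.0662 -0.0083] g 0.014207922368246821
turn [-0.4569  0.0905  0.1075]
shift to [0.484, 0.103, 0.042] [ 0.0016 -0.0008  0.0033]
shift to [0.564, 0.035, 0.1] [-0.0562 -0.0737  0.079 ]
```

Emit:
carry_out([
  [[0,0,0],[0,0,0]],
  [[0,0,0],[0,0,0]],
  [[0,0,0],[0,0,0]],
  [[-0.02,0,0],[0,0,0]],
  [[-0.03,0,0],[0,0,0]],
  [[-0.006,-0.037,0.04],[-0.4,0,0]],
  [[0,-0.037,0.04],[0,0,0]],
  [[0,0,0],[0,0,0]],
], gripper=0.4)

```text
time_s: 11.92
tcp_pos: [0.5663, 0.0338, 0.1012]
ee_rot: [-0.026, 0.707, 0.024, 0.706]
force: [-0.3, -0.4, -0.0]
grip_width: 0.0339
```

```bash
python3 - <<'E'
from h import *
st([.564,.035,.1])
cv2.imwrite("pics/w5.png",vision.snapshot("wrist")[130:330,150:440].repeat(2,0).repeat(2,1))
E
```

```text
11.925 [0.5663 0.0338 0.1012] F [-0.3466 -0.3678 -0.0056] M [ 0.0479  0.0649 -0.0087] g 0.03388990827526462
turn [ 0.0634 -0.0482  0.1162]
shift to [0.564, 0.035, 0.1] [ 0.0012  0.0013 -0.0022]
```

View pics/w5.png

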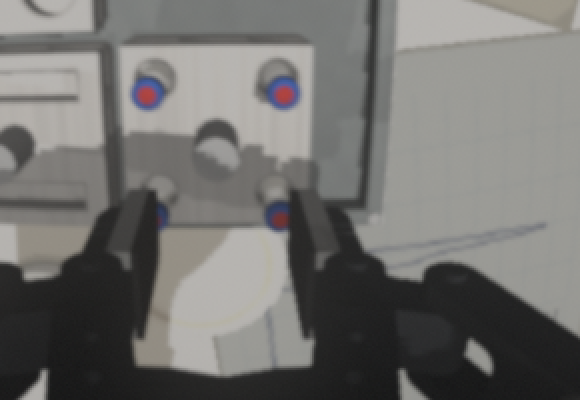

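```bash
python3 - <<'E'
from h import *
o=bot.get_obs()
f=lambda p:plane("wrist",(p[0]/2+150,p[1]/2+130),.06,o)
a=[f(p) for p in[(147,95),(284,94),(281,218),(157,218),(217,156)]]
for p in a: print(p)
print("centre from diag", (f((147,95))+f((281,218)))/2)
d=a[1]-a[0];print(np.linalg.norm(d),np.degrees(np.arctan2(d[1],d[0])))
E
```

```text
[0.5375 0.0581 0.06  ]
[0.5807 0.0616 0.06  ]
[0.5842 0.0187 0.06  ]
[0.5423 0.0156 0.06  ]
[0.561  0.0394 0.06  ]
centre from diag [0.5608 0.0384 0.06  ]
0.04332902747642166 4.595316212915216
```

```bash
python3 - <<'E'
from h import *
c=vision.camera_model("wrist"); Mi=np.linalg.inv(c["mount"])
for b in(0,-.005,-.01):
  for y in(.011,-.011):
    for z in(-.017,.017):
      v=Mi[:3,:3]@np.array([b,y,z])+Mi[:3,3]; r=np.hypot(v[0],v[1]); th=np.arctan2(r,v[2])
      p=np.array([c["cx"],c["cy"]])+c["fx"]*th*v[:2]/r; print(b,y,z,p,"crop",(p-[150,130])*2)
E
```

```text
0 0.011 -0.017 [229.3044 222.3971] crop [158.6088 184.7942]
0 0.011 0.017 [295.4302 222.3922] crop [290.8604 184.7844]
0 -0.011 -0.017 [230.9343 259.739 ] crop [161.8687 259.4781]
0 -0.011 0.017 [293.6474 259.7122] crop [287.2949 259.4244]
-0.005 0.011 -0.017 [228.3041 226.1647] crop [156.6082 192.3293]
-0.005 0.011 0.017 [296.5113 226.1561] crop [293.0225 192.3122]
-0.005 -0.011 -0.017 [230.0723 264.3308] crop [160.1445 268.6617]
-0.005 -0.011 0.017 [294.579 264.299] crop [289.1579 268.5981]
-0.01 0.011 -0.017 [227.243 230.172] crop [154.4859 200.3441]
-0.01 0.011 0.017 [297.6579 230.1591] crop [295.3157 200.3183]
-0.01 -0.011 -0.017 [229.1652 269.1787] crop [158.3304 278.3574]
-0.01 -0.011 0.017 [295.5591 269.1412] crop [291.1182 278.2824]
```

The red caps are at crop pixels (147,95), (284,94) and (281,218), giving a vial post at (0.5608, 0.0384). The predicted finger tips match the picture, so I trust the wrist estimate here.

Emit:
carry_out([
  [[0,0.005,-0.005],[0,0,0]],
  [[0.015,0,0],[0,0,0]],
  [[0.01,0,0],[0,0,0]],
  [[0,0,0],[0,0,0]],
])

```text
time_s: 12.48
tcp_pos: [0.553, 0.0426, 0.073]
ee_rot: [-0.026, 0.71, 0.026, 0.703]
force: [0.3, -1.0, -0.2]
grip_width: 0.034
```

```bash
python3 - <<'E'
from h import *
st([.5608,.0384,.043])
E
```

```text
12.475 [0.553  0.0426 0.073 ] F [ 0.253  -0.9623 -0.2078] M [-0.0343  0.0327 -0.056 ] g 0.03398544459528261
turn [ 0.2603 -0.5791 -0.0378]
shift to [0.5608, 0.0384, 0.043] [ 0.0299 -0.0048  0.0078]
```

Emit:
carry_out([
  [[0,-0.0045,0.007],[0,-0.5,0]],
  [[0,0,0],[0,0,0]],
  [[0,0,0],[0,0,0]],
])

```text
time_s: 12.85
tcp_pos: [0.5612, 0.0385, 0.0731]
ee_rot: [-0.026, 0.707, 0.027, 0.707]
force: [-0.2, -0.1, 0.1]
grip_width: 0.0342
```

```bash
python3 - <<'E'
from h import *
st([.5608,.0384,.043])
E
```

```text
12.85 [0.5612 0.0385 0.0731] F [-0.1603 -0.0631  0.0648] M [-0.0572  0.0435 -0.033 ] g 0.03417437470906013
turn [ 0.281   0.0036 -0.0279]
shift to [0.5608, 0.0384, 0.043] [ 0.0301 -0.0001 -0.0005]
```

Emit:
carry_out([
  [[0.01,0,0],[0,0,0]],
  [[0.01,0,0],[0,0,0]],
  [[0.007,0,0],[0,0,0]],
  [[0.003,0,0],[0,0,0]],
  [[0,0,0],[0,0,0]],
])

```text
time_s: 13.48
tcp_pos: [0.5609, 0.0384, 0.0405]
ee_rot: [-0.026, 0.707, 0.027, 0.706]
force: [0.1, -0.2, -0.1]
grip_width: 0.0338
```

```bash
python3 - <<'E'
from h import *
st([.5608,.0384,.043])
E
```

```text
13.475 [0.5609 0.0384 0.0405] F [ 0.1467 -0.1542 -0.1063] M [ 0.0056 -0.0158 -0.0051] g 0.03377308769400646
turn [ 0.2667 -0.0517 -0.0361]
shift to [0.5608, 0.0384, 0.043] [-0.0025 -0.     -0.0001]
```

Emit:
carry_out([
  [[-0.003,0,0],[0,0,0]],
  [[0,0,0],[0,0,0]],
])

```text
time_s: 13.72
tcp_pos: [0.5613, 0.0384, 0.0441]
ee_rot: [-0.026, 0.707, 0.027, 0.707]
force: [0.7, 0.4, 0.5]
grip_width: 0.0337
```

Emit:
carry_out([
  [[0,0,0],[0,0,0]],
  [[0,0,0],[0,0,0]],
  [[0,0,0],[0,0,0]],
  [[0,0,0],[0,0,0]],
], gripper=0)

```text
time_s: 14.22
tcp_pos: [0.5622, 0.0385, 0.0448]
ee_rot: [-0.026, 0.706, 0.026, 0.707]
force: [0.6, 0.1, -0.7]
grip_width: 0.014
```

Emit:
carry_out([
  [[0,0.008,0],[0,0,0]],
  [[0,0.012,0],[0,0,0]],
  [[0,0.012,0],[0,0,0]],
  [[0,0.012,0],[0,0,0]],
  [[0,0,0],[0,0,0]],
])

```text
time_s: 14.85
tcp_pos: [0.5584, 0.0855, 0.0447]
ee_rot: [-0.027, 0.706, 0.027, 0.707]
force: [-0.5, 1.4, -0.1]
grip_width: 0.0137
```

```bash
python3 - <<'E'
from h import *
st([.5608,.111,.043])
E
```

```text
14.85 [0.5584 0.0855 0.0447] F [-0.4602  1.3645 -0.1042] M [ 0.1532 -0.0082  0.0017] g 0.013709285969086315
turn [0.3046 0.1188 0.0072]
shift to [0.5608, 0.111, 0.043] [0.0017 0.0253 0.0043]
```

Emit:
carry_out([
  [[0,0.011,0],[0,0,0]],
  [[0,0.009,0],[0,0,0]],
  [[0,0.005,0],[0,0,0]],
  [[0,0.002,0],[0,0,0]],
  [[0,0,0],[0,0,0]],
])

```text
time_s: 15.48
tcp_pos: [0.5562, 0.1138, 0.0447]
ee_rot: [-0.027, 0.706, 0.026, 0.707]
force: [-0.3, -1.1, -0.0]
grip_width: 0.0141
```

```bash
python3 - <<'E'
from h import *
st([.5608,.111,.043])
cv2.imwrite("pics/top6.png",cv2.resize(vision.snapshot("top")[150:260,190:330],None,fx=5,fy=5,interpolation=cv2.INTER_CUBIC))
E
```

```text
15.475 [0.5562 0.1138 0.0447] F [-0.301  -1.136  -0.0317] M [-0.2065 -0.049  -0.0164] g 0.01405282069969291
turn [0.3579 0.1077 0.0823]
shift to [0.5608, 0.111, 0.043] [ 0.0018 -0.0032  0.0044]
```

The vial block travelled 75 mm to the left wall and is now in the stop's corner. Next I'll feel for the pad along +x in small steps.

Emit:
carry_out([
  [[0,-0.001,0.001],[0,0,0]],
  [[0,0,0.0015],[0,0,0]],
  [[0,0,0.0015],[0,0,0]],
  [[0,0,0.001],[0,0,0]],
  [[0,0,0.001],[0,0,0]],
])

```text
time_s: 16.15
tcp_pos: [0.5585, 0.1137, 0.0447]
ee_rot: [-0.026, 0.709, 0.026, 0.704]
force: [-3.0, 0.5, 3.5]
grip_width: 0.0142
```

Emit:
carry_out([
  [[0,0,0.001],[0,0,0]],
  [[0,0,0.001],[0,0,0]],
])

```text
time_s: 16.4
tcp_pos: [0.5605, 0.1138, 0.0447]
ee_rot: [-0.026, 0.709, 0.026, 0.704]
force: [-3.6, 0.3, 3.9]
grip_width: 0.014
```

View pics/top6.png

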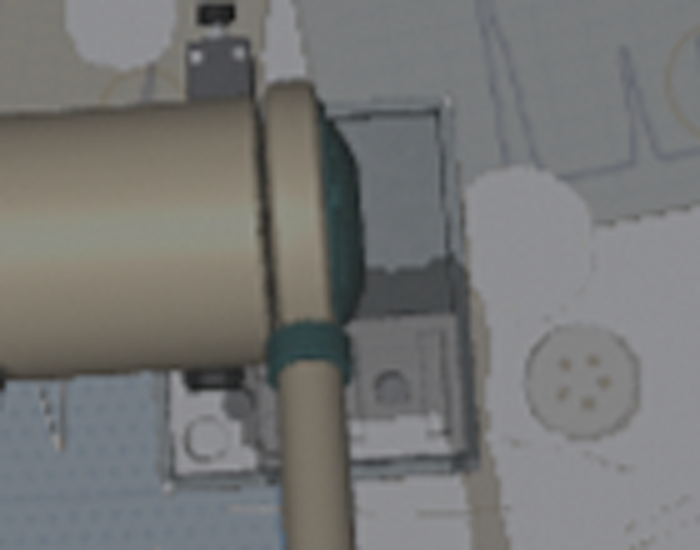

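Emit:
carry_out([
  [[0,0,0.001],[0,0,0]],
  [[0,0,0.001],[0,0,0]],
])

```text
time_s: 16.65
tcp_pos: [0.5626, 0.1139, 0.0447]
ee_rot: [-0.026, 0.709, 0.026, 0.704]
force: [-3.5, -0.6, 3.9]
grip_width: 0.0142
```

Emit:
carry_out([
  [[0,0,0.001],[0,0,0]],
  [[0,0,0.0007],[0,0,0]],
])

```text
time_s: 16.9
tcp_pos: [0.5645, 0.114, 0.0447]
ee_rot: [-0.026, 0.709, 0.026, 0.704]
force: [-4.1, 0.3, 3.4]
grip_width: 0.0139
```

Emit:
carry_out([
  [[0,0,0.0007],[0,0,0]],
  [[0,0,0.0007],[0,0,0]],
])

```text
time_s: 17.15
tcp_pos: [0.566, 0.1141, 0.0447]
ee_rot: [-0.026, 0.709, 0.026, 0.704]
force: [-3.8, -0.2, 4.1]
grip_width: 0.0139
```

Emit:
carry_out([
  [[0,0,0.0007],[0,0,0]],
  [[0,0,0.0007],[0,0,0]],
])

```text
time_s: 17.4
tcp_pos: [0.5675, 0.1142, 0.0447]
ee_rot: [-0.026, 0.709, 0.026, 0.704]
force: [-4.1, 0.6, 3.6]
grip_width: 0.014
```

Emit:
carry_out([
  [[0,0,0.0006],[0,0,0]],
  [[0,0,0.0006],[0,0,0]],
])

```text
time_s: 17.65
tcp_pos: [0.5687, 0.1143, 0.0447]
ee_rot: [-0.026, 0.709, 0.026, 0.704]
force: [-3.3, -0.6, 3.8]
grip_width: 0.0142
```

Emit:
carry_out([
  [[0,0,0.0006],[0,0,0]],
  [[0,0,0.0006],[0,0,0]],
])

```text
time_s: 17.9
tcp_pos: [0.57, 0.1144, 0.0447]
ee_rot: [-0.026, 0.709, 0.026, 0.704]
force: [-3.4, -0.3, 3.8]
grip_width: 0.0139
```

Emit:
carry_out([
  [[0,0,0.0006],[0,0,0]],
  [[0,0,0.0006],[0,0,0]],
])

```text
time_s: 18.15
tcp_pos: [0.5706, 0.1144, 0.0447]
ee_rot: [-0.026, 0.709, 0.026, 0.704]
force: [-4.2, -1.0, 5.5]
grip_width: 0.0141
```

Emit:
carry_out([
  [[0,0,0.0005],[0,0,0]],
])

```text
time_s: 18.27
tcp_pos: [0.5706, 0.1144, 0.0447]
ee_rot: [-0.026, 0.71, 0.026, 0.703]
force: [-4.7, -1.1, 5.4]
grip_width: 0.014
```

Emit:
carry_out([
  [[0,0,0.0008],[0,0,0]],
  [[0,0,0.0008],[0,0,0]],
])

```text
time_s: 18.52
tcp_pos: [0.5706, 0.1144, 0.0448]
ee_rot: [-0.026, 0.711, 0.026, 0.702]
force: [-5.7, -0.7, 5.5]
grip_width: 0.0144
```

Emit:
carry_out([
  [[0,0,0.0012],[0,-0.1,0]],
  [[0,0,0.0012],[0,-0.1,0]],
])

```text
time_s: 18.77
tcp_pos: [0.5708, 0.1145, 0.0448]
ee_rot: [-0.026, 0.711, 0.026, 0.702]
force: [-6.7, -0.6, 6.4]
grip_width: 0.0139
```

```bash
python3 - <<'E'
from h import *
st()
E
```

```text
18.775 [0.5708 0.1145 0.0448] F [-6.701  -0.612   6.3923] M [-0.0858  0.9159 -0.06  ] g 0.013862777664206492
turn [ 0.2734 -0.7616 -0.0174]
```

Emit:
carry_out([
  [[0,0,0.0018],[0,-0.2,0]],
  [[0,0,0.0018],[0,-0.2,0]],
])

```text
time_s: 19.02
tcp_pos: [0.5709, 0.1145, 0.0448]
ee_rot: [-0.027, 0.711, 0.026, 0.702]
force: [-7.1, -0.5, 8.4]
grip_width: 0.0143
```

Gripped pressing mostly builds up downward force. I'll let go, level the tool and push the post with the rear finger only, so friction stays low.

Emit:
carry_out([
  [[0,0,0],[0,0,0]],
  [[0,0,0],[0,0,0]],
  [[0,0,0],[0.3,-0.7,0]],
  [[0,0,0],[0,0,0]],
], gripper=0.3)

```text
time_s: 19.52
tcp_pos: [0.5751, 0.1147, 0.0445]
ee_rot: [-0.024, 0.704, 0.025, 0.709]
force: [-0.4, -0.5, -0.3]
grip_width: 0.0257
```

```bash
python3 - <<'E'
from h import *
st([.5706,.1145,.044])
E
```

```text
19.525 [0.5751 0.1147 0.0445] F [-0.4163 -0.4626 -0.3264] M [-0.004  -0.0165 -0.057 ] g 0.025668161629593147
turn [-0.0456  0.4395 -0.011 ]
shift to [0.5706, 0.1145, 0.044] [ 0.0004  0.0001 -0.0045]
```

Emit:
carry_out([
  [[0,0,0.0005],[0,0.4,0]],
  [[0,0,0.0005],[0,0,0]],
])

```text
time_s: 19.77
tcp_pos: [0.5757, 0.1147, 0.0444]
ee_rot: [-0.024, 0.707, 0.024, 0.706]
force: [-1.7, -1.4, 1.3]
grip_width: 0.0254
```

Emit:
carry_out([
  [[0,0,0.001],[0,0,0]],
  [[0,0,0.001],[0,0,0]],
])

```text
time_s: 20.02
tcp_pos: [0.5757, 0.1147, 0.0442]
ee_rot: [-0.024, 0.708, 0.024, 0.705]
force: [-3.9, 0.1, 2.6]
grip_width: 0.0252
```

Emit:
carry_out([
  [[-0.0003,0,0.0016],[0,-0.1,0]],
  [[-0.0003,0,0.0016],[0,-0.1,0]],
])

```text
time_s: 20.27
tcp_pos: [0.5758, 0.1147, 0.0442]
ee_rot: [-0.025, 0.71, 0.024, 0.704]
force: [-5.0, -0.5, 2.7]
grip_width: 0.0258
```

Emit:
carry_out([
  [[-0.0004,0,0.0025],[0,-0.2,0]],
  [[-0.0004,0,0.0025],[0,-0.2,0]],
])

```text
time_s: 20.52
tcp_pos: [0.5759, 0.1147, 0.0441]
ee_rot: [-0.025, 0.711, 0.024, 0.703]
force: [-7.1, -0.4, 3.8]
grip_width: 0.0257
```

Emit:
carry_out([
  [[-0.0005,0,0.0033],[0,-0.3,0]],
  [[-0.0005,0,0.0033],[0,-0.3,0]],
])

```text
time_s: 20.78
tcp_pos: [0.5761, 0.1148, 0.0441]
ee_rot: [-0.025, 0.712, 0.024, 0.702]
force: [-8.5, -0.7, 4.2]
grip_width: 0.0256
```

```bash
python3 - <<'E'
from h import *
st()
E
```

```text
20.775 [0.5761 0.1148 0.0441] F [-8.4521 -0.7426  4.1602] M [-0.1042  1.3729 -0.0103] g 0.02563090125912363
turn [-0.0132 -0.8145  0.0274]
```

Emit:
carry_out([
  [[-0.0006,0,0.004],[0,-0.4,0]],
  [[-0.0006,0,0.004],[0,-0.4,0]],
])

```text
time_s: 21.02
tcp_pos: [0.5763, 0.1148, 0.0441]
ee_rot: [-0.025, 0.712, 0.024, 0.701]
force: [-8.8, -1.6, 5.7]
grip_width: 0.0253
```

Emit:
carry_out([
  [[-0.0012,0,0.0052],[0,-0.6,0]],
  [[-0.0012,0,0.0052],[0,-0.6,0]],
])

```text
time_s: 21.28
tcp_pos: [0.5769, 0.1149, 0.0443]
ee_rot: [-0.025, 0.712, 0.024, 0.701]
force: [-10.4, -0.8, 3.5]
grip_width: 0.0255
```

Emit:
carry_out([
  [[-0.001,0,0.0055],[0,-0.6,0]],
  [[-0.001,0,0.0055],[0,-0.6,0]],
])

```text
time_s: 21.52
tcp_pos: [0.5768, 0.1149, 0.0441]
ee_rot: [-0.026, 0.713, 0.024, 0.7]
force: [-11.8, -0.7, 6.1]
grip_width: 0.0259
```

Emit:
carry_out([
  [[-0.001,0,0.0053],[0,-0.6,0]],
  [[-0.001,0,0.0053],[0,-0.6,0]],
  [[-0.001,0,0.0053],[0,-0.6,0]],
])

```text
time_s: 21.9
tcp_pos: [0.5767, 0.1148, 0.0441]
ee_rot: [-0.026, 0.713, 0.024, 0.7]
force: [-10.3, -0.7, 4.9]
grip_width: 0.0254
```

Wrist force held at 10–12 N with friction estimated at 2–4 N, which puts the pad at about 6–9 N. I'll press slightly harder to be surely inside the window.

Emit:
carry_out([
  [[-0.0013,0,0.0058],[0,-0.6,0]],
  [[-0.0013,0,0.0058],[0,-0.6,0]],
])

```text
time_s: 22.15
tcp_pos: [0.577, 0.1149, 0.0443]
ee_rot: [-0.027, 0.714, 0.024, 0.699]
force: [-10.0, -2.2, 4.3]
grip_width: 0.0256
```

Emit:
carry_out([
  [[-0.0013,0,0.0064],[0,-0.7,0]],
  [[-0.0013,0,0.0064],[0,-0.7,0]],
  [[-0.0013,0,0.0064],[0,-0.7,0]],
])

```text
time_s: 22.52
tcp_pos: [0.5773, 0.1149, 0.0442]
ee_rot: [-0.027, 0.715, 0.024, 0.698]
force: [-11.4, -1.4, 6.1]
grip_width: 0.026
```

Emit:
carry_out([
  [[-0.0013,0,0.0072],[0,-0.8,0]],
  [[-0.0013,0,0.0072],[0,-0.8,0]],
  [[-0.0013,0,0.0072],[0,-0.8,0]],
])

```text
time_s: 22.9
tcp_pos: [0.5774, 0.1149, 0.0442]
ee_rot: [-0.028, 0.716, 0.024, 0.697]
force: [-12.8, -1.8, 6.4]
grip_width: 0.0259
```

The tool advanced 1.7 mm past contact, which is about 10 N by the spring rate and agrees with a wrist force of 12.8 N less friction. I'll back off to centre and rise.

Emit:
carry_out([
  [[0,0,-0.001],[0,0,0]],
  [[0,0,-0.002],[0,0,0]],
  [[0,0,-0.001],[0,-0.6,0]],
  [[0,0,0],[0,0,0]],
  [[0,0,0],[0,0,0]],
])

```text
time_s: 23.52
tcp_pos: [0.5757, 0.1148, 0.0444]
ee_rot: [-0.028, 0.71, 0.024, 0.703]
force: [-1.8, -0.5, 0.1]
grip_width: 0.0258
```

```bash
python3 - <<'E'
from h import *
st([.572,.1145,.044])
E
```

```text
23.525 [0.5757 0.1148 0.0444] F [-1.8118 -0.4676  0.1064] M [-0.0365  0.2168 -0.0352] g 0.02579696435399713
turn [ 0.188  -0.618   0.2587]
shift to [0.572, 0.1145, 0.044] [ 0.0004 -0.0001 -0.0037]
```

Emit:
carry_out([
  [[0,0,-0.002],[0,0,0]],
  [[0,0,-0.002],[0,0,0]],
  [[0,0,0],[0,0,0]],
  [[0,0,0],[0,0,0]],
], gripper=0.35)

```text
time_s: 24.02
tcp_pos: [0.5729, 0.1146, 0.0447]
ee_rot: [-0.027, 0.709, 0.024, 0.704]
force: [-0.7, 0.1, 0.2]
grip_width: 0.0299
```

```bash
python3 - <<'E'
from h import *
st([.5706,.1145,.044])
E
```

```text
24.025 [0.5729 0.1146 0.0447] F [-0.6508  0.1482  0.2196] M [ 0.0145  0.0244 -0.0281] g 0.029865760120384815
turn [ 0.1834 -0.4547  0.2547]
shift to [0.5706, 0.1145, 0.044] [ 0.0007  0.0001 -0.0023]
```

Free of the post. I'll go straight up, then move aside to look.

Emit:
carry_out([
  [[-0.01,0,0],[0,0,0]],
  [[-0.015,0,0],[0,0,0]],
  [[-0.03,0,0],[0,0,0]],
  [[-0.05,0,0],[0,0,0]],
  [[-0.03,-0.02,-0.04],[0,0,0]],
  [[0,-0.03,-0.05],[0,0,0]],
  [[0,-0.03,-0.05],[0,0,0]],
  [[0,0,0],[0,0,0]],
])

```text
time_s: 25.02
tcp_pos: [0.4398, 0.0232, 0.1933]
ee_rot: [-0.029, 0.705, 0.024, 0.708]
force: [1.3, 0.6, -0.1]
grip_width: 0.0299
```

```bash
python3 - <<'E'
from h import *
o=st()
cv2.imwrite("pics/w7.png",vision.snapshot("wrist")[20:270,130:450].repeat(2,0).repeat(2,1))
E
```

```text
25.025 [0.4398 0.0232 0.1933] F [ 1.2761  0.6374 -0.147 ] M [-0.017   0.0202  0.0454] g 0.029920193829287237
turn [0.2895 0.2311 0.4123]
```

View pics/w7.png

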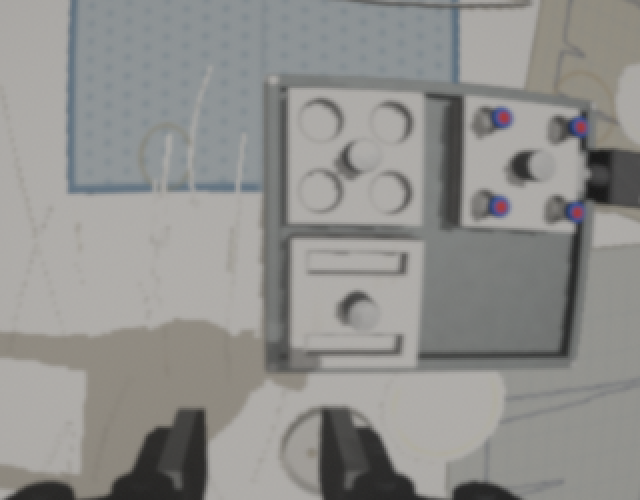

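The vial block is in the stop corner at about (535,165), against the pad at (590,172). The well block is near left and the slot block near right, all flat. One numeric check before handing in.

```bash
python3 - <<'E'
from h import *
o=bot.get_obs(); f=lambda p,z:plane("wrist",(p[0]/2+130,p[1]/2+20),z,o)[:2]
caps=np.array([f(p,.06) for p in[(504,118),(581,127),(577,212),(500,206)]]); v=caps.mean(0)
w=np.array([f((365,157),.06),f((363,314),.06)])
nw=f((274,80),.02); nr=f((278,370),.02); fr=f((572,365),.02); fl=f((592,104),.02)
print("vial",v,"well",w[0],"slot",w[1],"corners",nw,nr,fr,fl)
y=np.radians(4); ex=np.array([np.cos(y),np.sin(y)]); ey=np.array([-ex[1],ex[0]])
print("vial-well dx,dy",(v-w[0])@ex,(v-w[0])@ey,"well-slot dy",(w[0]-w[1])@ey)
E
```

```text
vial [0.5744 0.1123] well [0.4841 0.1039] slot [0.4909 0.0296] corners [0.4403 0.142 ] [ 0.455  -0.0153] [ 0.6372 -0.0007] [0.6247 0.1573]
vial-well dx,dy 0.09064592093833183 0.0020894265768630297 well-slot dy 0.07460360537283976
```

```bash
python3 -c "
from plant import job
print(job.close_job())"
```

```text
the job is handed in; nothing more can be done
None
```

I slid the slot block to the right, the well block toward the robot and the vial block to the left, then pushed the vial block forward onto the stop's pad. I then backed the gripper off and handed the job in at about 25 s of the 67 s. The hand-in reported no verdict.

- **Pad force:** the wrist read 10–13 N while pressing. Taking off friction, I put the pad at about 8–11 N. The tool moved 1.7 mm past contact, which agrees (about 10 N by the spring rate). I did not measure the pad force directly.
- **Final positions:** the last picture shows all three blocks flat, with the vial block at the pad. It is about 91 mm beyond the well block and level with it in y to within 2 mm.
- **Robot, dish and forceps:** the gripper was clear of everything. The forceps and dish were only partly in the last picture; I never went near either.
- **Disagreements:** the top and wrist cameras differed by 4–8 mm in y. I used the wrist camera because the predicted finger tips matched its picture.
- **Attempts that failed:** my first grip on the slot block was too high and shifted it a few mm, so I regripped lower. Pressing the vial block while gripping it mostly built up downward force, so I finished the press with the rear finger alone.
- **Not measured:** the gap between the vial block and the pad after release. I judged it from the picture only.
- **Picture count:** I viewed 10 pictures, over the planned 8 but under the limit of 12.

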